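Clamp a sample jar on the shaker

ROBOT

A 7-joint arm with a two-finger parallel gripper is mounted at the origin on the work surface. World frame = base frame: x ahead of the robot, y to its left, z up, the work surface at z = 0. Lengths are in m, angles in rad, forces in N, time in s.
With the tool pointing down it reaches from about 0.4 to 0.85 m from the base axis. Payload 10.4 kg.
Tool frame: the origin (TCP) lies midway between the tips of the shut fingers; the grasp point (between the pads) lies 19 mm behind it; z points along the fingers, x is the direction in which the jaws open and shut, and the axes are right-handed (so a half turn about z gives the same grasp; the last joint's range is limited). The gripper opens to 85 mm and grips with 20 to 120 N. Pads are 22 mm wide; open, the fingers measure 114 mm over their backs; the gripper's body (76 mm by 85 mm) begins 54 mm behind the grasp point. The pads swing forward as they close: fully open they stand 13 mm farther back than shut.
Start: joints at [1.174, 0.332, -0.065, 1.46, 0.022, 1.35, -0.088], TCP at [0.228, -0.582, 0.231] pointing down, gripper open.
Joint ranges: [-2.6, 2.6], [-0.5, 2.12], [-1.47, 1.34], [0.16, 2.42], [-1.27, 4.41], [0.06, 2.06], [-2.6, 2.6]. Speed limits (rad/s): [2.22, 2.22, 2.79, 2.79, 3.14, 3.14, 3.14].

INTERFACE

Orientations are given as a unit quaternion [x, y, z, w].
In Python, from workcell import manip, cams gives the robot as it stands.
- The arm moves only by the tool move_arm, never from a script. Its argument "moves" is a list of rows, each a list of 7 numbers: the turn, a rotation vector about the tool's x, y, z in degrees, then the shift along the tool's x, y, z in m, then the finger opening in m, from 0 to 0.0854. A call has 1 to 10 rows; each row is the pose to reach, as a shift and turn from the pose commanded when the call began, along the tool's axes at that moment; what a row does not reach only later rows make up. A row lasts 1/10 s, in which the tool goes at most 50 mm and 8.59 degrees, less where a joint would pass 70% of its speed; a pose out of reach is approached as far as the arm can. A call with a gripper value outside its range is refused whole. The fingers move at their own pace and stop on an object; "grip_force" is the grip in N (left out, the last holds). Time passes only in rows, so rows that repeat a pose let the fingers close. It gives the time, the measured TCP pose, the force and the opening at its end, in the units of the state.
- manip.get_obs(): the state, without advancing time (a new reading comes with each control period).
- cams.camera(name): name is "scene" or "top"; returns the picture (480x640x3 uint8, red, green, blue); there is no depth.
- cams.camera_params(name): a dict with "fx", "fy", "cx", "cy" (pixels), "dist_coeffs" ([k1, k2, p1, p2, k3] as OpenCV has them; the pictures are not rectified), "xyz" and "rotation" of the camera in the world. Camera axes: x right, y up, looking along -z (the intrinsics and any distortion apply to the point x, -y, -z); pixel columns grow to the right and rows downward; lengths in m; the calibration is good to about 2 mm. A picture is of the moment at which its call begins. camera_params takes no time and is no camera call.
- manip.hand_in(): hands the job in, once; it reports no verdict.
The state is a dict: "clock": time; "joint_pos": joint angles; "joint_velocities": joint speeds; "tau": joint torques, N m; "position": TCP position; "ee_rot": TCP orientation; "ft_force": force on the tool from outside, world axes, zero at the start; "torque": the same for the moment, N m; "grip_width": opening from 0.0 (shut) to 1.0 (fully open).
Only numpy, scipy, OpenCV 4.12 (cv2) and the standard library are available. Lean on these libraries where they do the work, as an engineer would, in place of code of your own. Each camera call takes 0.05 s, during which the arm holds its last target. There are 200 camera calls.

TASK

On the orbital shaker, slide the wide yellow-capped jar across the platform until it rests fully home against both black rubber posts, then push the red lever of the hold-down clamp down past its dead point so that it snaps into lock with the rubber pad on the jar's cap. Only push: do not lift or tip the jar, and leave the other things where they are.

Things in the scene. Friction and masses are not known exactly. Their poses are not given: they have to be found in the camera images.
- shaker: Low white orbital shaker, fixed to the bench. Origin at the centre of its underside on the bench; x points from its front (display, towards the robot) to its back, y to its left, z up. Its flat grey platform, 320 x 360 mm (x by y), has its top 70 mm above the origin. Two black rubber posts, 18 mm across and 38 mm tall, stand on it at x 78 mm, y -22 and -98 mm as a stop for the jar, open to the front (-x). A steel toggle clamp stands left (+y) of the jar's place.
- nest (a point): Point on the platform's top surface where the jar's axis lies when the jar is fully home against both posts (shaker frame x 40, y -60 mm, height 70 mm). Axes as the shaker's.
- jar_mid (a point): Centre, half-way up, of the clear jar with brown contents and yellow cap: upright cylinder 90 mm across (too wide to grip) and 65 mm tall, standing on the platform, about 0.3 kg, slides with a few newtons; z is its axis. It starts 45 to 95 mm in front (-x) of the nest, up to 30 mm to either side. Push it low, under 35 mm above the platform, so that it slides without tipping.
- clamp_pivot (a point): Axis of the clamp's lever and arm, which runs along the shaker's x: 82.5 mm above the platform, 95 mm to the +y side of the nest. Axes as the shaker's.
- lever_grip (a point): Point on the centre line of the red lever grip, 105 mm from the pivot. The grip is a round bar 20 mm thick, from 62 to 130 mm from the pivot. At the start the lever rises 62 degrees above level, leaning to the shaker's +y (away from the jar); its upper side faces the jar.
- clamp_lever (a joint): Lever angle in rad: 0 open (62 degrees above level), grows as the grip is pushed down and away from the jar, in the plane across the shaker's x axis; 1.0 is the end stop, near level; locked on the jar it rests at about 0.97. A spring pushes it back up to the dead point at 0.6 to 0.7 (10 N at the grip at first, then less and less), and beyond that drives it into lock by itself with about 5 N.
- clamp_pad (a point): Middle of the pressing face of the clamp's rubber pad, 26 mm across, at the end of the steel arm on the jar's side of the clamp, 95 mm from the pivot. The arm stands 60 degrees above level while the lever is open and swings down to level as the lever locks; the pad then presses on the middle of the cap.
- vial_a: Small vial, white cap, 26 mm across, 50 mm tall, loose on the platform's front left; leave alone. Origin at its underside.
- vial_b: Small vial, blue cap, 26 mm across, 50 mm tall, loose on the platform's back right; leave alone. Origin at its underside.
- small_jar: Jar with green cap, 52 mm across, 70 mm tall, loose on the bench to one side of the shaker; leave alone. Origin at its underside.
- dish: Clear covered dish, 94 mm across, 16 mm tall, loose on the bench beside the shaker; leave alone. Origin at its underside.
- forceps: Steel forceps, 135 mm long, flat on the bench beside the shaker; leave alone.
- spatula: Spatula lying on the bench beside the shaker; leave alone.
Things that resemble listed ones, but are neither listed nor needed, are in the scene too. What is shaped like the part that bears jar_mid but blue or purple is not meant.

How it is judged:
On the way, in this order (a step that is already met when the one before it is completed fails the run):
1. the yellow-capped jar is home against both posts (horizontal distance between jar_mid and nest below 0.006 m and angle between jar_mid's own z axis and vertical below 0.05 rad and value of joint clamp_lever below 0.6 rad), for 0.2 s.
2. the clamp lever has snapped into lock (value of joint clamp_lever above 0.94 rad), for 0.2 s.
At the end, for the whole second after the job is handed in: The jar stands upright within 6 mm of its place against both posts, at rest; the lever is locked (joint above 0.94 rad) and the clamp's pad presses on the cap with more than 1 N (horizontal distance between jar_mid and nest below 0.006 m and angle between jar_mid's own z axis and vertical below 0.05 rad and value of joint clamp_lever above 0.94 rad and contact force between clamp_arm and jar above 1 N and linear speed of jar below 0.02 m/s); the robot touches nothing.
It fails at once if the jar is lifted off the platform (height (world z) of jar_mid above 0.1125 m).
It fails at once if the jar is tipped (angle between jar_mid's own z axis and vertical above 0.3 rad).
It fails at once if one of the other loose things is shifted or knocked over (distance of any of vial_a, vial_b, small_jar, dish, forceps, spatula from where it was at the start of the episode above 0.025 m or angle between any of vial_a, vial_b, small_jar, dish, forceps, spatula's own z axis and vertical above 0.5 rad).
It also fails if it takes over 51 s, if anything falls off the work surface, if the arm or the gripper's body presses on something with over 40 N, if the wrist force passes 120 N, or if a joint passes its speed limit or range.

## Working session

There is one attempt and no reset: what is moved stays moved. The work goes in short steps, Python scripts to look and compute and a tool call to move; the robot and the scene stay as the last step left them, time stands still between calls to the robot, and variables do not carry over. Pictures are saved under pics/ and viewed, about 8 in all and at most 12, crops included, and the job is handed in when it is done.

Besides the shell and the picture viewer there is one more tool, called after "Call:" by a JSON object that holds its "api" and its "payload", one argument or row to a line. move_arm: Moves the arm, as the interface text tells. Its arguments: {"type":"object","properties":{"moves":{"type":"array","items":{"type":"array","items":{"type":"number"}}},"grip_force":{"type":"number"}},"required":["moves"]}

```bash
mkdir -p pics; ls; python3 - <<'E'
from workcell import manip, cams
import cv2,json
for n in("scene","top"):
    cv2.imwrite(f"pics/{n}0.png",cams.camera(n)[:,:,::-1]); print(n,cams.camera_params(n))
print(manip.get_obs())
E
```

```text
pics
scene {'fx': 491.3304414683829, 'fy': 491.3304414683829, 'cx': 319.24280249284936, 'cy': 237.6358410307772, 'dist_coeffs': array([-0.07031952,  0.        ,  0.        ,  0.        ,  0.        ]), 'xyz': array([0.97217346, 0.48214118, 1.00804394]), 'rotation': array([0.10843279, 0.29281577, 0.8850544 , 0.34522452])}
top {'fx': 458.7973338510257, 'fy': 458.7973338510257, 'cx': 320.8338306486433, 'cy': 236.90043285063098, 'dist_coeffs': array([-0.05108076,  0.        ,  0.        ,  0.        ,  0.        ]), 'xyz': array([0.27978621, 0.01722966, 1.47073427]), 'rotation': array([-0.07698922,  0.0811686 ,  0.70766408, -0.69763591])}
{'clock': 0.1, 'joint_pos': array([ 1.17437979,  0.33282354, -0.06468927,  1.46085585,  0.02161683,
        1.34992833, -0.08849628]), 'joint_velocities': array([-2.31229392e-04, -6.74812169e-04, -4.66227354e-04, -3.07156872e-03,
       -9.48017794e-05,  1.01917862e-03, -1.05984152e-03]), 'tau': array([ 1.63879457e-03, -6.26747990e+01,  4.90159309e-02, -3.92426670e+01,
        1.62198785e-02,  6.89255379e-03,  3.25950236e-05]), 'position': array([ 0.22809099, -0.58152233,  0.23058691]), 'ee_rot': array([ 8.26191800e-01, -5.63388564e-01, -5.66572130e-04, -3.37694960e-04]), 'ft_force': array([0.57226906, 0.37111991, 0.5946889 ]), 'torque': array([ 0.04271968, -0.00350849, -0.00343128]), 'grip_width': 1.00862958473941}
```

View pics/scene0.png

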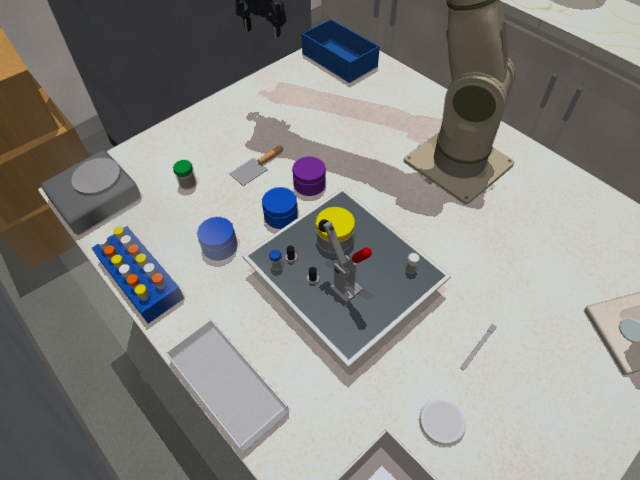

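View pics/top0.png

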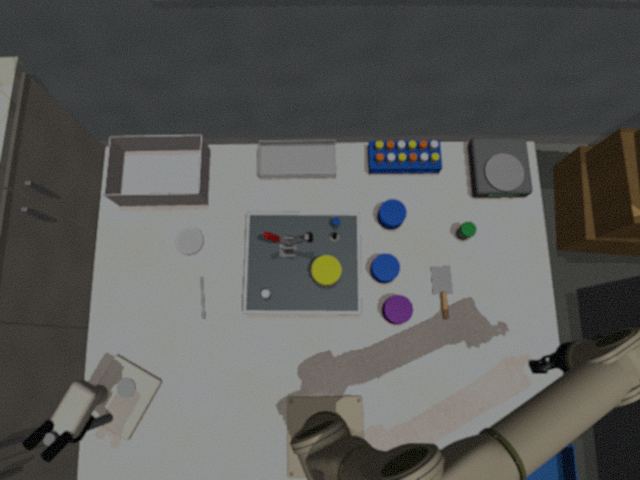

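Candidates for the jar: yellow cap (scene 335,224; top 326,270). Blue caps (scene 280,208 and 217,238) and purple (scene 309,176) are excluded by colour, and the yellow dots in the rack are too small. I choose the yellow one on the platform and measure it.

```bash
cat > h.py <<'E'
import numpy as np,cv2
from workcell import manip,cams
from scipy.spatial.transform import Rotation as R
def KD(p): return np.array([[p['fx'],0,p['cx']],[0,p['fy'],p['cy']],[0,0,1]]),p['dist_coeffs']
F=np.diag([1,-1,-1.])
def ray(n,uv,z):
    p=cams.camera_params(n);K,D=KD(p)
    q=cv2.undistortPoints(np.array(uv,float).reshape(-1,1,2),K,D).reshape(-1,2)
    d=np.c_[q,np.ones(len(q))]@F@R.from_quat(p['rotation']).as_matrix().T
    return p['xyz']+d*((z-p['xyz'][2])/d[:,2])[:,None]
def proj(n,X):
    p=cams.camera_params(n);K,D=KD(p)
    c=(np.array(X,float).reshape(-1,3)-p['xyz'])@R.from_quat(p['rotation']).as_matrix()@F
    return cv2.projectPoints(c,np.zeros(3),np.zeros(3),K,D)[0].reshape(-1,2)
def yellow(n,im):
    h=cv2.cvtColor(im,cv2.COLOR_RGB2HSV); m=cv2.inRange(h,(24,150,90),(34,255,255))
    k,l,s,c=cv2.connectedComponentsWithStats(m); i=1+s[1:,4].argmax()
    return (l==i).astype(np.uint8),s[i],c[i]
E
python3 - <<'E'
from h import *
for n in("scene","top"):
    im=cv2.imread(f"pics/{n}0.png")[:,:,::-1].copy()
    m,s,c=yellow(n,im); print(n,s,c,ray(n,[c],.135))
    h=cv2.cvtColor(im,cv2.COLOR_RGB2HSV)
    b=(235,180,225,200) if n=="scene" else (235,195,140,130)
    x,y,w,hh=b; k=600//hh if n=="top" else 3
    cv2.imwrite(f"pics/{n}1.png",cv2.resize(im[y:y+hh,x:x+w],None,fx=k,fy=k,interpolation=cv2.INTER_CUBIC)[:,:,::-1])
    print(b,k)
E
```

```text
scene [316 207  39  34 841] [336.70630202 221.81688466] [[ 0.485849   -0.00472367  0.135     ]]
(235, 180, 225, 200) 3
top [311 256  30  29 687] [325.61863173 269.84570597] [[ 0.48473819 -0.00558566  0.135     ]]
(235, 195, 140, 130) 4
```

View pics/scene1.png

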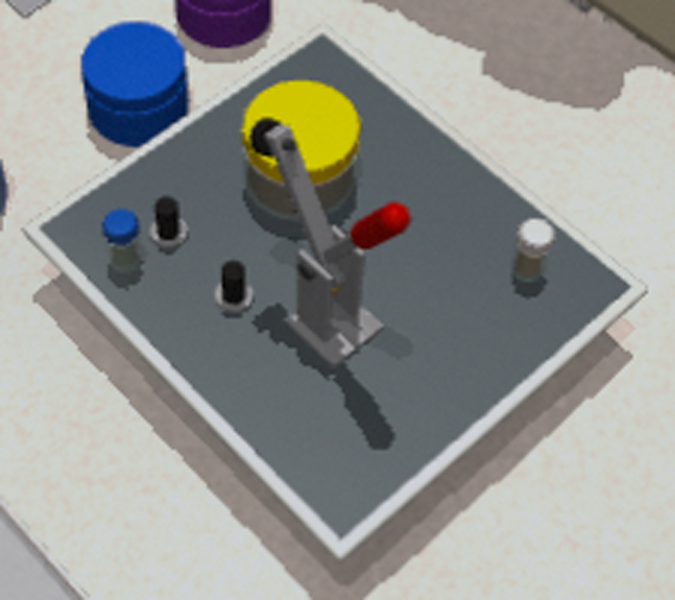

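View pics/top1.png

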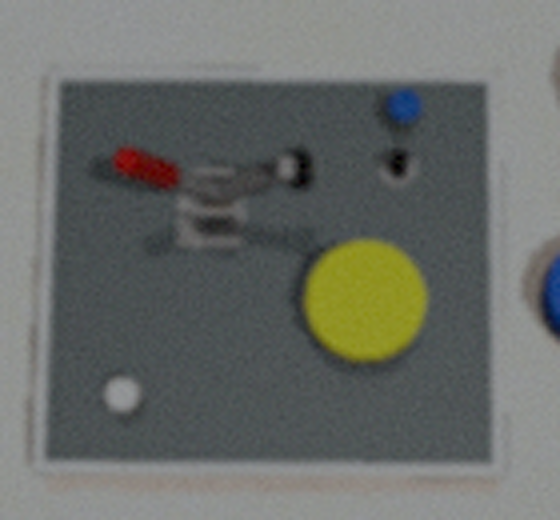

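```bash
python3 - <<'E'
from h import *
from scipy.optimize import least_squares
# shaker-frame corners: (+x+y) etc. (half 160,180) grey edges shrunk by m
sc=np.array([[340,540],[38,230],[322,40],[633,288]])/3+[235,180]   # +x+y,+x-y,-x-y,-x+y
tp=np.array([[62,82],[487,82],[493,460],[47,460]])/4+[235,195]
S=np.array([[1,1],[1,-1],[-1,-1],[-1,1]])
for n,c in(("scene",sc),("top",tp)):
    P=ray(n,c,.07); print(n,P.round(4)[:,:2].tolist(),P.mean(0)[:2],[np.linalg.norm(P[i]-P[i-1]).round(4) for i in range(4)])
def W(p,q,z): 
    q=np.atleast_2d(q); c,s=np.cos(p[2]),np.sin(p[2])
    return np.c_[p[0]+c*q[:,0]-s*q[:,1],p[1]+s*q[:,0]+c*q[:,1],np.full(len(q),z)]
posts=np.array([[.078,-.022],[.078,-.098]])
pp=np.array([[233,266],[166,202]])/3+[235,180]
def r(p,all=True):
    q=S*([.16-p[3],.18-p[3]])
    return np.r_[(proj("scene",W(p,q,.07))-sc).ravel(),(proj("top",W(p,q,.07))-tp).ravel(),(proj("scene",W(p,posts,.108))-pp).ravel()]
f=least_squares(r,[.53,.03,0,.0],loss='soft_l1');p=f.x;print(p,r(p).reshape(-1,2).round(1).tolist())
np.save("p.npy",p)
print("nest",W(p,[.04,-.06],.07),"pivot",W(p,[.04,.035],.1525))
a=np.radians(62)
g=W(p,[.04,.035+.105*np.cos(a)],.1525+.105*np.sin(a));print("grip",g,proj("scene",g)*3-np.array([235,180])*3,(proj("top",g)-[235,195])*4)
b=np.radians(60)
for n,uv,z in(("scene",[[120,225],[535,235]],.12),("top",[[403,105],[122,395]],.12)):
    k,o=(3,[235,180]) if n=="scene" else(4,[235,195])
    print("vial b,a",ray(n,np.array(uv)/k+o,z))
E
```

```text
scene [[0.6762, 0.2308], [0.6712, -0.1069], [0.3756, -0.0979], [0.3764, 0.2381]] [0.52485152 0.06603638] [np.float64(0.2999), np.float64(0.3377), np.float64(0.2958), np.float64(0.336)]
top [[0.6716, 0.2282], [0.667, -0.1083], [0.3705, -0.1034], [0.3752, 0.2341]] [0.52108141 0.06266686] [np.float64(0.2965), np.float64(0.3365), np.float64(0.2965), np.float64(0.3376)]
[ 0.52255225  0.06358656 -0.01833804  0.01062443] [[0.2, -0.6], [0.4, -1.0], [0.2, -2.2], [-0.8, -0.7], [-0.6, -1.0], [0.1, -0.5], [-0.1, 0.1], [-0.5, -0.4], [-0.0, 0.9], [0.1, 0.9]]
nest [[0.5614453  0.00286317 0.07      ]] pivot [[0.56318732 0.0978472  0.1525    ]]
grip [[0.56409123 0.14713342 0.2452095 ]] [[385.17398417 222.88849543]] [[140.04348355 163.24733129]]
vial b,a [[ 0.64040455 -0.03812187  0.12      ]
 [ 0.42493296  0.17370058  0.12      ]]
vial b,a [[ 0.63588258 -0.03922824  0.12      ]
 [ 0.41850702  0.17206731  0.12      ]]
```

```bash
cat >> h.py <<'E'
def rot(yaw,tilt):  # jaws across the push direction; tool leans back towards the robot by tilt
    y,t=np.radians([yaw,tilt]); f=np.array([np.cos(y),np.sin(y),0]); x=np.array([np.sin(y),-np.cos(y),0])
    z=np.sin(t)*f-np.cos(t)*np.array([0,0,1.]); return R.from_matrix(np.c_[x,np.cross(z,x),z])
def rel(pos,Rt):
    o=manip.get_obs(); R0=R.from_quat(o['ee_rot'])
    print("turn",np.degrees((R0.inv()*Rt).as_rotvec()).round(1),"shift",R0.inv().apply(np.array(pos)-o['position']).round(4))
E
python3 - <<'E'
from h import *
for t in ([.30,-.30,.28],[.385,-.015,.25],[.385,-.015,.09]): rel(t,rot(6,25))
E
```

```text
turn [24.9  3.4 15.2] shift [-0.2359 -0.1697 -0.0491]
turn [24.9  3.4 15.2] shift [-0.4701 -0.353  -0.0188]
turn [24.9  3.4 15.2] shift [-0.4699 -0.353   0.1412]
```

Call:
{"api": "move_arm", "payload": {
  "moves": [
    [0,0,0,-0.12,-0.09,-0.05,0.05],
    [8,1,5,-0.236,-0.17,-0.05,0.05],
    [16,2,10,-0.236,-0.17,-0.05,0.05],
    [25,3.4,15,-0.236,-0.17,-0.05,0.05],
    [25,3.4,15,-0.236,-0.17,-0.05,0.05],
    [25,3.4,15,-0.236,-0.17,-0.05,0.05],
    [25,3.4,15,-0.35,-0.26,-0.04,0.05],
    [25,3.4,15,-0.35,-0.26,-0.04,0.05],
    [25,3.4,15,-0.47,-0.353,-0.02,0.05],
    [25,3.4,15,-0.47,-0.353,-0.02,0.05]
  ]
}}

```text
clock: 1.1
position: [0.3522, -0.1562, 0.2662]
ee_rot: [0.726, -0.653, 0.143, -0.16]
ft_force: [0.5, -1.0, -0.3]
grip_width: 0.584
```

```bash
python3 - <<'E'
from h import *
for t in ([.385,-.015,.25],[.385,-.015,.085]): rel(t,rot(6,25))
print(manip.get_obs()['joint_pos'].round(2))
E
```

```text
turn [0.2 0.1 0.1] shift [-0.1369 -0.0364  0.0348]
turn [0.2 0.1 0.1] shift [-0.1367  0.0327  0.1846]
[ 0.82 -0.49 -0.21  2.22 -0.43  1.11 -0.71]
```

```bash
python3 - <<'E'
from h import *
for t in ([.40,-.014,.25],[.40,-.014,.085]): rel(t,rot(6,5))
E
```

```text
turn [-19.8   0.1   0.1] shift [-0.1363 -0.05    0.0411]
turn [-19.8   0.1   0.1] shift [-0.1361  0.0191  0.1909]
```

Call:
{"api": "move_arm", "payload": {
  "moves": [
    [-7,0,0,-0.03,-0.01,0.01,0.05],
    [-14,0,0,-0.06,-0.02,0.02,0.05],
    [-20,0,0,-0.1,-0.04,0.03,0.05],
    [-20,0,0,-0.136,-0.05,0.041,0.05],
    [-20,0,0,-0.136,-0.05,0.041,0.05],
    [-20,0,0,-0.136,-0.05,0.041,0.05]
  ]
}}

```text
clock: 1.7
position: [0.3998, -0.0141, 0.2498]
ee_rot: [0.744, -0.667, 0.026, -0.031]
ft_force: [-0.1, -0.6, -0.3]
grip_width: 0.588
```

```bash
python3 - <<'E'
from h import *
for t in ([.40,-.014,.25],[.40,-.014,.085]): rel(t,rot(6,5))
o=manip.get_obs();print(o['joint_pos'].round(2),o['position'],o['ft_force'])
E
```

```text
turn [0.3 0.2 0.3] shift [-0.0001 -0.0002 -0.0002]
turn [0.3 0.2 0.3] shift [0.0004 0.0133 0.1643]
[ 0.79 -0.27 -0.71  1.99 -0.2   1.28 -1.32] [ 0.39983493 -0.01408816  0.2498184 ] [-0.11591079 -0.64109978 -0.26085085]
```

Call:
{"api": "move_arm", "payload": {
  "moves": [
    [0,0,0,0,0.003,0.04,0.05],
    [0,0,0,0,0.007,0.08,0.05],
    [0,0,0,0,0.01,0.12,0.05],
    [0,0,0,0,0.013,0.15,0.05],
    [0,0,0,0,0.013,0.164,0.05],
    [0,0,0,0,0.013,0.164,0.05]
  ]
}}

```text
clock: 2.3
position: [0.3988, -0.0151, 0.0839]
ee_rot: [0.743, -0.668, 0.025, -0.031]
ft_force: [-0.0, -0.6, -0.0]
grip_width: 0.587
```

```bash
python3 - <<'E'
from h import *
im=cams.camera("scene"); cv2.imwrite("pics/s2.png",cv2.resize(im[130:330,235:460],None,fx=3,fy=3,interpolation=cv2.INTER_CUBIC)[:,:,::-1])
o=manip.get_obs();print(o['joint_pos'].round(2),o['position'],o['ft_force'])
p=np.load("p.npy");nest=np.array([.5614,.0029])
for t in ([.47,-.006,.085],[.505,-.003,.085]): rel(t,rot(6,25))
E
```

```text
[ 0.79 -0.05 -0.83  2.21 -0.06  0.88 -1.47] [ 0.39977244 -0.01490506  0.08526829] [-0.12525598  0.30539189  1.32063195]
turn [20.4  0.2  0.1] shift [-0.0014 -0.0705  0.006 ]
turn [20.4  0.2  0.1] shift [-0.0006 -0.1055  0.0089]
```

View pics/s2.png

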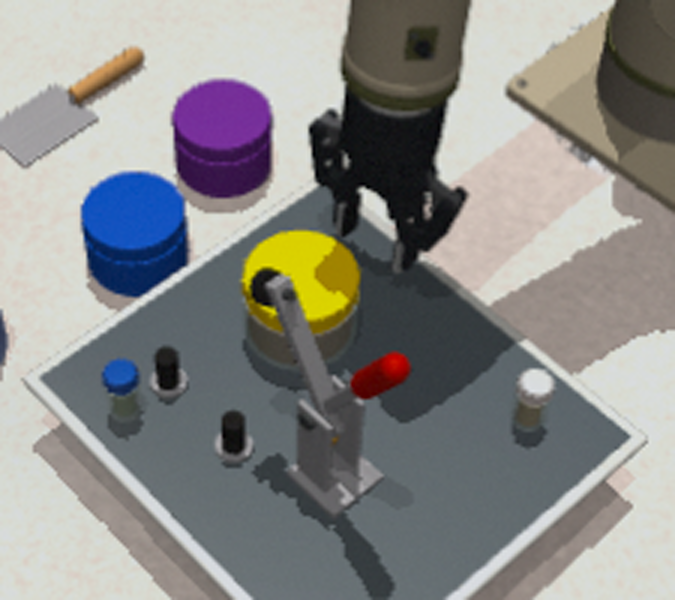

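Call:
{"api": "move_arm", "payload": {
  "moves": [
    [4,0,0,0,-0.012,0.001,0.05],
    [8,0,0,0,-0.024,0.002,0.05],
    [12,0,0,0,-0.03,0.002,0.05],
    [16,0,0,0,-0.036,0.003,0.05],
    [20,0,0,0,-0.042,0.003,0.05],
    [20,0,0,0,-0.048,0.004,0.05],
    [20,0,0,0,-0.054,0.004,0.05],
    [20,0,0,0,-0.06,0.005,0.05],
    [20,0,0,0,-0.066,0.005,0.05],
    [20,0,0,0,-0.072,0.006,0.05]
  ]
}}

```text
clock: 3.35
position: [0.4733, -0.0061, 0.086]
ee_rot: [0.727, -0.652, 0.142, -0.16]
ft_force: [-4.2, -0.5, 2.9]
grip_width: 0.585
```

```bash
python3 - <<'E'
from h import *
im=cams.camera("top"); m,s,c=yellow("top",im);print(s,ray("top",[c],.135))
o=manip.get_obs();print(o['joint_pos'].round(2),o['position'],o['ft_force'])
im=cams.camera("scene"); m,s,c=yellow("scene",im);print(s,ray("scene",[c],.135))
for t in ([.505,-.003,.087],[.515,-.002,.087]): rel(t,rot(6,25))
E
```

```text
[308 245  30  30 685] [[0.51540834 0.0018907  0.135     ]]
[ 0.79 -0.11 -0.81  2.33 -0.25  0.47 -1.3 ] [ 0.47412749 -0.00590969  0.08621271] [-1.86808008 -0.33642652  1.8418094 ]
[308 216  40  36 822] [[0.52542585 0.00268838 0.135     ]]
turn [0.2 0.3 0.1] shift [ 0.0006 -0.029   0.0124]
turn [0.2 0.3 0.1] shift [ 0.0007 -0.0381  0.0166]
```

Call:
{"api": "move_arm", "payload": {
  "moves": [
    [0,0,0,0.0005,-0.005,0.002,0.05],
    [0,0,0,0.001,-0.01,0.0045,0.05],
    [0,0,0,0.0015,-0.015,0.007,0.05],
    [0,0,0,0.002,-0.02,0.009,0.05],
    [0,0,0,0.0025,-0.025,0.011,0.05],
    [0,0,0,0.003,-0.029,0.013,0.05],
    [0,0,0,0.003,-0.033,0.015,0.05],
    [0,0,0,0.003,-0.035,0.016,0.05]
  ]
}}

```text
clock: 4.25
position: [0.5114, -0.0049, 0.0858]
ee_rot: [0.727, -0.652, 0.142, -0.161]
ft_force: [-2.3, 0.3, 0.9]
grip_width: 0.586
```

```bash
python3 - <<'E'
from h import *
im=cams.camera("top"); m,s,c=yellow("top",im);print(s,ray("top",[c],.135))
o=manip.get_obs();print(o['joint_pos'].round(2),o['position'],o['ft_force'])
rel([.52,-.003,.087],rot(6,25))
E
```

```text
[308 233  30  29 667] [[0.55317797 0.00227884 0.135     ]]
[ 0.8   0.01 -0.85  2.25 -0.04  0.46 -1.47] [ 0.51154642 -0.00486149  0.08583603] [-1.42450177 -0.68633384  0.88650803]
turn [0.2 0.3 0.1] shift [-0.0009 -0.0083  0.0025]
```

Creep on in 1 mm steps, watching the force.

Call:
{"api": "move_arm", "payload": {
  "moves": [
    [0,0,0,0,-0.0015,0.0007,0.05],
    [0,0,0,0,-0.003,0.0013,0.05],
    [0,0,0,0,-0.0045,0.002,0.05],
    [0,0,0,0,-0.006,0.0027,0.05],
    [0,0,0,0,-0.007,0.003,0.05]
  ]
}}

```text
clock: 4.8
position: [0.517, -0.0043, 0.085]
ee_rot: [0.727, -0.653, 0.141, -0.159]
ft_force: [-17.6, -1.7, 10.9]
grip_width: 0.583
```

Call:
{"api": "move_arm", "payload": {
  "moves": [
    [0,0,0,0,-0.001,0.0005,0.05],
    [0,0,0,0,-0.002,0.001,0.05]
  ]
}}

```text
clock: 5.0
position: [0.5178, -0.0042, 0.0841]
ee_rot: [0.727, -0.653, 0.14, -0.158]
ft_force: [-28.3, -2.9, 17.7]
grip_width: 0.584
```

```bash
python3 - <<'E'
from h import *
im=cams.camera("top"); m,s,c=yellow("top",im);print(s,ray("top",[c],.135))
o=manip.get_obs();print(o['joint_pos'].round(2),o['position'],o['ft_force'])
E
```

```text
[308 231  29  30 662] [[0.55734048 0.00240304 0.135     ]]
[ 0.79  0.04 -0.85  2.23  0.01  0.46 -1.52] [ 0.51779782 -0.00423236  0.08402435] [-23.28083875  -1.5239769   15.57197047]
```

Call:
{"api": "move_arm", "payload": {
  "moves": [
    [0,0,0,0,0.005,-0.002,0.05],
    [0,0,0,0,0.015,-0.006,0.05],
    [0,0,0,0,0.03,-0.013,0.05],
    [0,0,0,0,0.045,-0.02,0.05],
    [0,0,0,0,0.06,-0.027,0.05],
    [0,0,0,0,0.06,-0.027,0.05]
  ]
}}

```text
clock: 5.65
position: [0.4543, -0.0116, 0.0852]
ee_rot: [0.727, -0.653, 0.143, -0.16]
ft_force: [0.2, 0.0, 0.8]
grip_width: 0.586
```

```bash
python3 - <<'E'
from h import *
im=cams.camera("scene"); cv2.imwrite("pics/s3.png",cv2.resize(im[180:330,235:425],None,fx=4,fy=4,interpolation=cv2.INTER_CUBIC)[:,:,::-1])
it=cams.camera("top"); m,s,c=yellow("top",it);print(s,ray("top",[c],.135))
cv2.imwrite("pics/t3.png",cv2.resize(it[195:325,235:375],None,fx=4,fy=4,interpolation=cv2.INTER_CUBIC)[:,:,::-1])
o=manip.get_obs();print(o['joint_pos'].round(2),o['position'],o['ft_force'])
for t in([.45,-.01,.30],[.564,.115,.30],[.564,.1164,.245],[.564,.182,.171]): rel(t,rot(0,0))
E
```

```text
[308 231  29  30 660] [[0.55748719 0.00249522 0.135     ]]
[ 0.8  -0.16 -0.79  2.37 -0.35  0.48 -1.2 ] [ 0.45627169 -0.01112198  0.08592384] [-0.17241814  1.06483394 -0.33979205]
turn [-24.8   1.4   6.1] shift [-0.0021 -0.0844 -0.1968]
turn [-24.8   1.4   6.1] shift [-0.114  -0.1994 -0.1434]
turn [-24.8   1.4   6.1] shift [-0.1153 -0.1765 -0.0934]
turn [-24.8   1.4   6.1] shift [-0.1804 -0.1518 -0.0232]
```

View pics/s3.png

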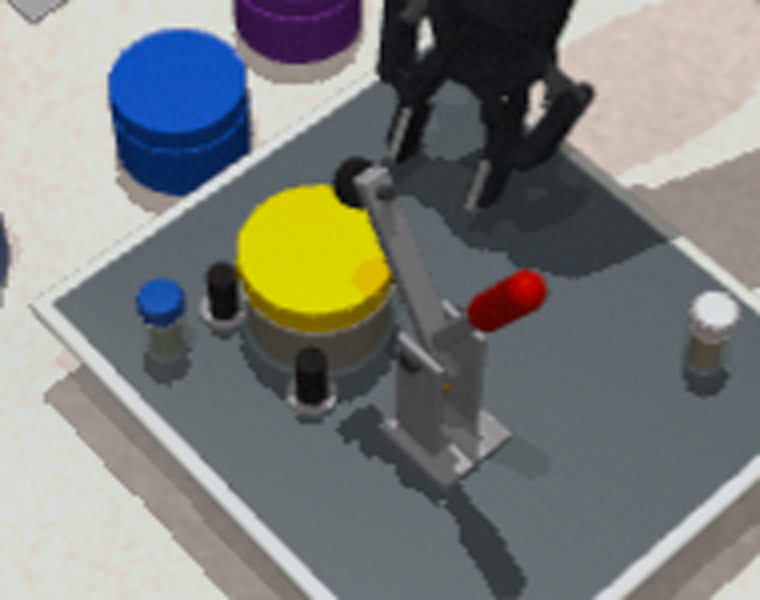

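View pics/t3.png

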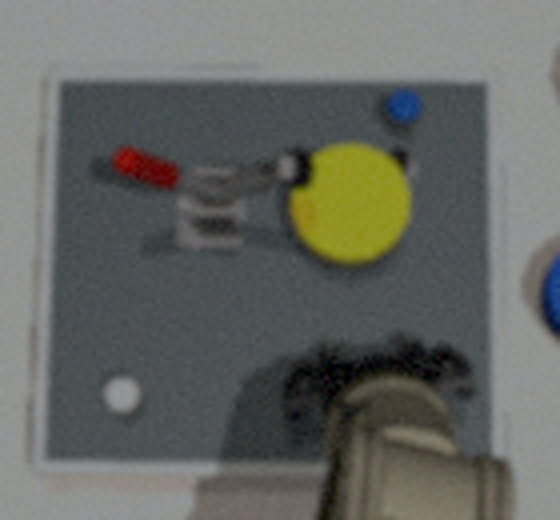

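The jar (cap at about crop 350,203) touches both posts (scene crop 222,290 and 312,380), and the lever is still open. Now rise clear and go over to the lever with shut fingers.

Call:
{"api": "move_arm", "payload": {
  "moves": [
    [0,0,0,0,-0.02,-0.045,0.02],
    [-6,0,1,0,-0.04,-0.09,0],
    [-12,0,3,0,-0.06,-0.135,0],
    [-18,1,4,0,-0.08,-0.18,0],
    [-25,1.4,6,-0.002,-0.089,-0.206,0],
    [-25,1.4,6,-0.002,-0.089,-0.206,0],
    [-25,1.4,6,-0.03,-0.118,-0.192,0],
    [-25,1.4,6,-0.058,-0.147,-0.179,0],
    [-25,1.4,6,-0.086,-0.175,-0.166,0],
    [-25,1.4,6,-0.114,-0.204,-0.152,0]
  ]
}}

```text
clock: 6.75
position: [0.5663, 0.1156, 0.3082]
ee_rot: [-0.707, 0.707, 0.002, -0.001]
ft_force: [0.7, -1.8, 2.0]
grip_width: 0.001
```

Call:
{"api": "move_arm", "payload": {
  "moves": [
    [0,0,0,0,0,0,0],
    [0,0,0,0,0,0,0]
  ]
}}

```text
clock: 6.95
position: [0.5646, 0.1163, 0.3078]
ee_rot: [0.709, -0.706, -0.003, 0.001]
ft_force: [-0.4, -0.2, 0.3]
grip_width: 0.001
```

```bash
python3 - <<'E'
from h import *
im=cams.camera("scene"); cv2.imwrite("pics/s4.png",cv2.resize(im[130:330,235:460],None,fx=3,fy=3,interpolation=cv2.INTER_CUBIC)[:,:,::-1])
o=manip.get_obs();print(o['joint_pos'].round(2),o['position'],o['ft_force'],o['grip_width'])
for th in(62,55,48,41,34,27,20,13,5):
    a=np.radians(th); print(th,end=' ');rel([.564,.0978+.1*np.cos(a)-.01*np.sin(a)-.0145,.1525+.1*np.sin(a)+.01*np.cos(a)],rot(0,0))
E
```

```text
[ 0.53  0.36 -1.04  1.43  0.31  1.53 -2.06] [0.56435594 0.11493234 0.30844854] [ 1.18883467 -0.62999479  0.7329191 ] 0.001858976856084015
62 turn [0.3 0.1 0.1] shift [-0.0064  0.      0.063 ]
55 turn [0.3 0.1 0.1] shift [-0.0174 -0.      0.0683]
48 turn [0.3 0.1 0.1] shift [-0.0277 -0.0001  0.075 ]
41 turn [0.3 0.1 0.1] shift [-0.0371 -0.0001  0.0829]
34 turn [0.3 0.1 0.1] shift [-0.0455 -0.0002  0.0918]
27 turn [0.3 0.1 0.1] shift [-0.0527 -0.0003  0.1017]
20 turn [0.3 0.1 0.1] shift [-0.0587 -0.0003  0.1125]
13 turn [0.3 0.1 0.1] shift [-0.0633 -0.0004  0.1238]
5 turn [0.3 0.1 0.1] shift [-0.0669 -0.0005  0.1374]
```

View pics/s4.png

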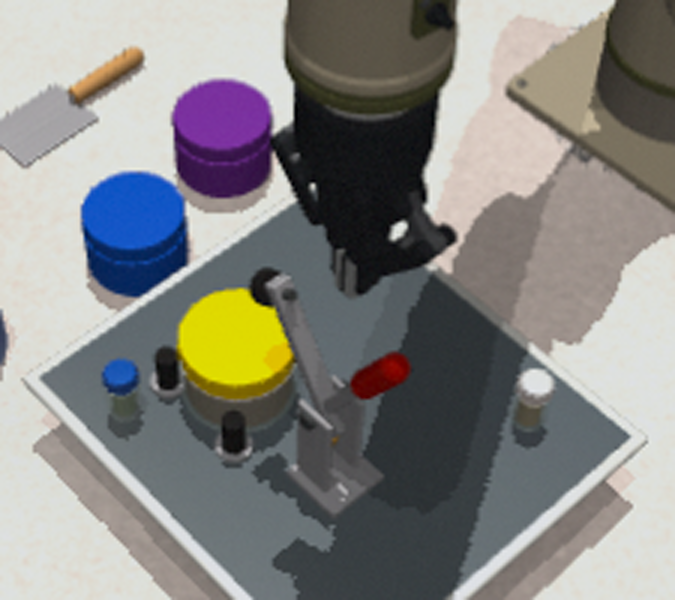

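The wide knuckles would be near the lever's top end, so I turn the tool 90° about its axis first.

Call:
{"api": "move_arm", "payload": {
  "moves": [
    [0,0,8,0,0,0,0],
    [0,0,16,0,0,0,0],
    [0,0,24,0,0,0,0],
    [0,0,32,0,0,0,0]
  ]
}}

```text
clock: 7.4
position: [0.5642, 0.1129, 0.3097]
ee_rot: [-0.482, 0.876, 0.001, -0.001]
ft_force: [-0.7, -0.3, 0.4]
grip_width: 0.002
```

```bash
python3 - <<'E'
from h import *
o=manip.get_obs();print(o['joint_pos'].round(2),o['position'],o['ft_force'])
rel([.564,.115,.308],rot(-90,0));rel([.564,.115,.308],rot(90,0))
E
```

```text
[ 0.47  0.32 -0.94  1.43  0.26  1.52 -2.6 ] [0.56417137 0.11287391 0.30974409] [-0.71236029 -0.31733904  0.44099411]
turn [ 0.1 -0.2 57.6] shift [-0.0017  0.0013  0.0017]
turn [ 2.000e-01  1.000e-01 -1.224e+02] shift [-0.0017  0.0013  0.0017]
```

Call:
{"api": "move_arm", "payload": {
  "moves": [
    [0,0,-8,0,0,0,0],
    [0,0,-16,0,0,0,0],
    [0,0,-24,0,0,0,0],
    [0,0,-32,0,0,0,0],
    [0,0,-40,0,0,0,0],
    [0,0,-48,0,0,0,0],
    [0,0,-56,0,0,0,0],
    [0,0,-64,0,0,0,0],
    [0,0,-64,0,0,0,0]
  ]
}}

```text
clock: 8.3
position: [0.5642, 0.113, 0.3095]
ee_rot: [0.875, -0.484, -0.001, 0.001]
ft_force: [-0.2, 0.0, 0.5]
grip_width: 0.002
```

Call:
{"api": "move_arm", "payload": {
  "moves": [
    [0,0,-8,0,0,0,0],
    [0,0,-16,0,0,0,0],
    [0,0,-24,0,0,0,0],
    [0,0,-32,0,0,0,0],
    [0,0,-40,0,0,0,0],
    [0,0,-48,0,0,0,0],
    [0,0,-56,0,0,0,0],
    [0,0,-58,0,0,0,0],
    [0,0,-58,0,0,0,0]
  ]
}}

```text
clock: 9.2
position: [0.5641, 0.1138, 0.3092]
ee_rot: [1.0, -0.002, -0.002, -0.0]
ft_force: [0.2, -0.5, -1.1]
grip_width: 0.001
```

```bash
python3 - <<'E'
from h import *
o=manip.get_obs();print(o['joint_pos'].round(2),o['position'],o['ft_force'],o['clock'])
for th in(62,55,48,41,34,27,20,13,5):
    a=np.radians(th); print(th,end=' ');rel([.564,.0978+.1*np.cos(a)-.01*np.sin(a)-.011,.1525+.1*np.sin(a)+.01*np.cos(a)],rot(90,0))
E
```

```text
[ 0.68  0.5  -1.34  1.42  0.49  1.6  -0.62] [0.5641192  0.11382492 0.30918514] [ 0.24814483 -0.53120668 -1.14105332] 9.2
62 turn [-0.   0.2 -0.2] shift [ 0.0001 -0.0111  0.0637]
55 turn [-0.   0.2 -0.2] shift [ 0.0001 -0.0221  0.069 ]
48 turn [-0.   0.2 -0.2] shift [ 0.0001 -0.0324  0.0757]
41 turn [-0.   0.2 -0.2] shift [ 0.0001 -0.0419  0.0835]
34 turn [-0.   0.2 -0.2] shift [ 0.0001 -0.0503  0.0925]
27 turn [-0.   0.2 -0.2] shift [ 1.000e-04 -5.750e-02  1.024e-01]
20 turn [-0.   0.2 -0.2] shift [ 0.0002 -0.0635  0.1131]
13 turn [-0.   0.2 -0.2] shift [ 0.0002 -0.0681  0.1245]
5 turn [-0.   0.2 -0.2] shift [ 0.0002 -0.0717  0.138 ]
```

Call:
{"api": "move_arm", "payload": {
  "moves": [
    [0,0,0,0,0.002,0.025,0],
    [0,0,0,0,0.002,0.05,0],
    [0,0,0,0,0,0.064,0],
    [0,0,0,0,-0.006,0.064,0],
    [0,0,0,0,-0.011,0.065,0],
    [0,0,0,0,-0.017,0.067,0],
    [0,0,0,0,-0.022,0.07,0],
    [0,0,0,0,-0.027,0.073,0],
    [0,0,0,0,-0.032,0.076,0]
  ]
}}

```text
clock: 10.1
position: [0.5642, 0.1457, 0.2342]
ee_rot: [1.0, -0.0, -0.002, 0.001]
ft_force: [-1.2, -9.0, 2.5]
grip_width: -0.002
```

```bash
python3 - <<'E'
from h import *
o=manip.get_obs();print(o['joint_pos'].round(2),o['position'],o['ft_force'],o['clock'])
im=cams.camera("scene"); cv2.imwrite("pics/s5.png",cv2.resize(im[130:330,235:460],None,fx=3,fy=3,interpolation=cv2.INTER_CUBIC)[:,:,::-1])
for th in(48,41,34,27,20,13,5):
    a=np.radians(th); print(th,end=' ');rel([.564,.0978+.1*np.cos(a)-.01*np.sin(a)-.011,.1525+.1*np.sin(a)+.01*np.cos(a)],rot(90,0))
E
```

```text
[ 0.61  0.56 -1.3   1.52  0.54  1.47 -0.71] [0.56424297 0.14569238 0.23420629] [-1.19100619 -9.03156617  2.4516264 ] 10.1
48 turn [0.1 0.2 0. ] shift [-0.0001  0.0002  0.0003]
41 turn [0.1 0.2 0. ] shift [-0.0001 -0.0093  0.0081]
34 turn [0.1 0.2 0. ] shift [-0.     -0.0177  0.017 ]
27 turn [0.1 0.2 0. ] shift [ 0.     -0.025   0.0269]
20 turn [0.1 0.2 0. ] shift [ 0.0001 -0.031   0.0376]
13 turn [0.1 0.2 0. ] shift [ 0.0001 -0.0356  0.049 ]
5 turn [0.1 0.2 0. ] shift [ 0.0002 -0.0392  0.0625]
```

View pics/s5.png

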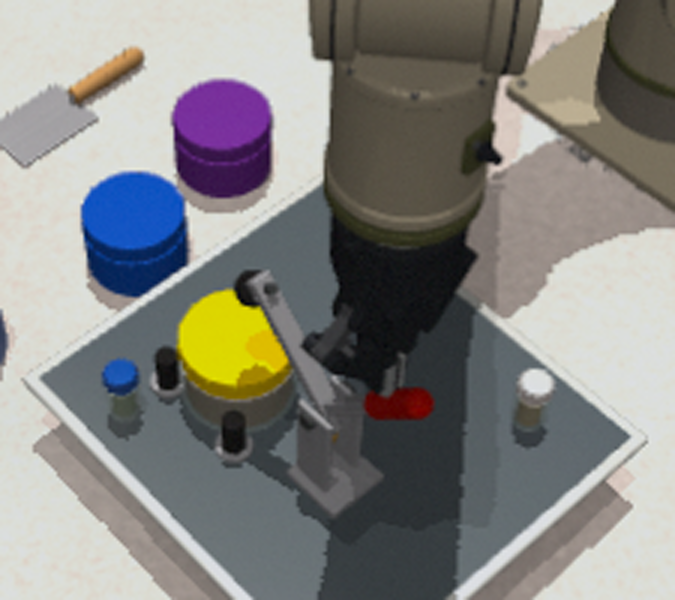

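Call:
{"api": "move_arm", "payload": {
  "moves": [
    [0,0,0,0,-0.005,0.004,0],
    [0,0,0,0,-0.0095,0.008,0],
    [0,0,0,0,-0.0135,0.0125,0],
    [0,0,0,0,-0.0177,0.017,0],
    [0,0,0,0,-0.0215,0.022,0],
    [0,0,0,0,-0.025,0.027,0],
    [0,0,0,0,-0.028,0.032,0],
    [0,0,0,0,-0.031,0.0376,0],
    [0,0,0,0,-0.0335,0.043,0],
    [0,0,0,0,-0.0356,0.049,0]
  ]
}}

```text
clock: 11.15
position: [0.5631, 0.1831, 0.1837]
ee_rot: [1.0, 0.001, -0.003, -0.001]
ft_force: [0.5, 0.7, -1.0]
grip_width: -0.001
```

Call:
{"api": "move_arm", "payload": {
  "moves": [
    [0,0,0,0,-0.002,0.004,0],
    [0,0,0,0,-0.003,0.009,0],
    [0,0,0,0,-0.0035,0.0125,0],
    [0,0,0,0,-0.0035,0.0125,0]
  ]
}}

```text
clock: 11.55
position: [0.5633, 0.1862, 0.1727]
ee_rot: [1.0, 0.001, -0.002, -0.0]
ft_force: [-3.4, -3.0, 10.7]
grip_width: -0.005
```

```bash
python3 - <<'E'
from h import *
o=manip.get_obs();print(o['joint_pos'].round(2),o['position'],o['ft_force'],o['clock'])
im=cams.camera("scene"); cv2.imwrite("pics/s6.png",cv2.resize(im[130:330,235:460],None,fx=3,fy=3,interpolation=cv2.INTER_CUBIC)[:,:,::-1])
E
```

```text
[ 0.5   0.62 -1.24  1.58  0.59  1.38 -0.8 ] [0.56333975 0.18622573 0.17273831] [-3.37959558 -2.95810882 10.72949029] 11.55
```

View pics/s6.png

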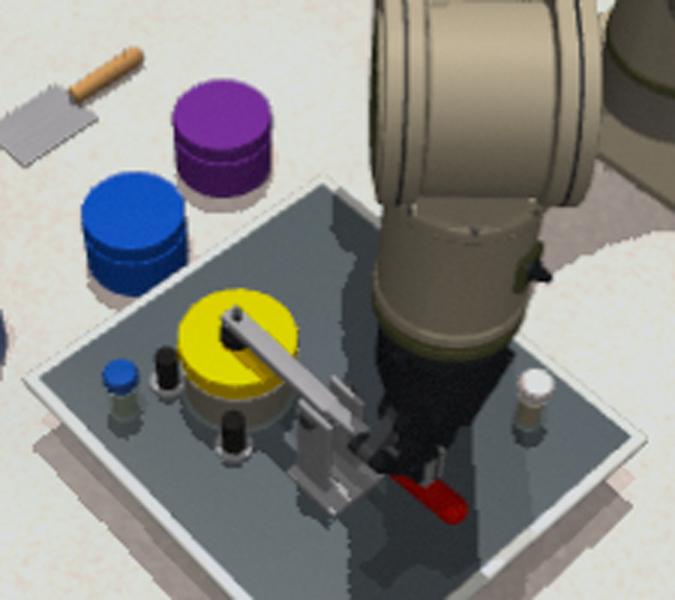

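Call:
{"api": "move_arm", "payload": {
  "moves": [
    [0,0,0,0,0,-0.01,0],
    [0,0,0,0,0,-0.04,0],
    [0,0,0,0,0,-0.08,0],
    [0,0,0,0,0,-0.12,0],
    [0,0,0,0,0,-0.16,0],
    [0,0,0,0,0.05,-0.16,0],
    [0,0,0,0.04,0.08,-0.16,0],
    [0,0,0,0.04,0.08,-0.16,0]
  ]
}}

```text
clock: 12.4
position: [0.6082, 0.0977, 0.3299]
ee_rot: [1.0, -0.005, -0.003, 0.0]
ft_force: [0.7, 0.5, -0.5]
grip_width: -0.001
```

```bash
python3 - <<'E'
from h import *
o=manip.get_obs();print(o['joint_pos'].round(2),o['position'],o['ft_force'],o['clock'])
im=cams.camera("scene"); cv2.imwrite("pics/s7.png",cv2.resize(im[130:330,235:460],None,fx=3,fy=3,interpolation=cv2.INTER_CUBIC)[:,:,::-1])
for j in(0,.9,.97,1): 
    a=np.radians(62)-j; e=[.5640,.0978+.13*np.cos(a),.1525+.13*np.sin(a)]; print(j,(proj("scene",e)-[235,130])*3)
h=cv2.cvtColor(im,cv2.COLOR_RGB2HSV); y,x=np.nonzero(cv2.inRange(h,(0,180,60),(6,255,255))[250:320,340:420]); print(((x.max()+340-235)*3,(y.max()+250-130)*3))
E
```

```text
[ 0.59  0.57 -1.28  1.27  0.54  1.68 -0.59] [0.60820149 0.09766155 0.32992851] [ 0.65058188  0.53550999 -0.49967492] 12.4
0 [[401.17549527 363.94875757]]
0.9 [[465.65698668 507.62003771]]
0.97 [[465.6788147  515.77770824]]
1 [[465.46472995 519.06401319]]
(np.int64(465), np.int64(519))
```

View pics/s7.png

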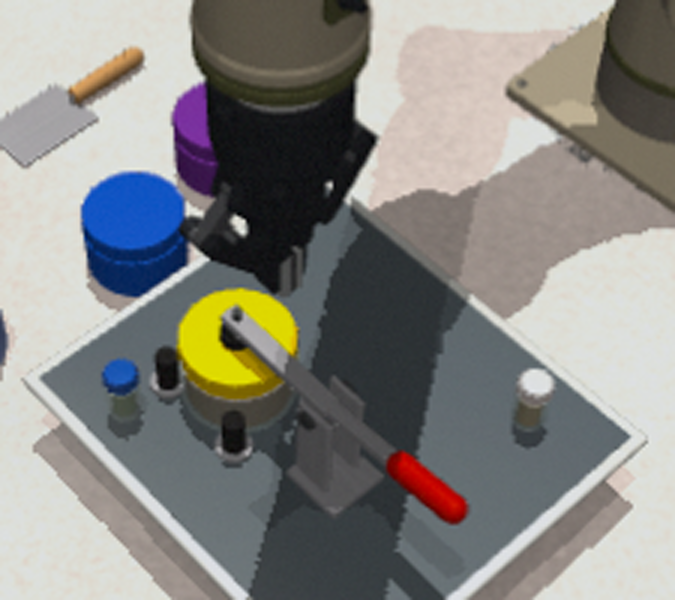

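The lever stays down near level with the tool clear, and its tip at crop (465,519) matches a joint angle of about 0.97. The pad sits on the middle of the cap, the jar is against both posts, and the vials have not moved. Handing in.

```bash
python3 -c "
from workcell import manip
print(manip.hand_in())"
```

```text
the job is handed in; nothing more can be done
None
```

The yellow-capped jar is home against both posts and the clamp is locked on its cap. I handed the job in at about 12.4 s of the 51 s allowed; the hand-in reported no verdict.

- **Jar:** I pushed it low with the open fingers as a cradle until the force rose to about 28 N against the posts. The picture shows it touching both.
- **Lever:** I pushed it through its arc with shut fingers. It needed about 9 N at first, the force fell away past the dead point, and about 11 N built up at the end stop.
- **Last picture:** With the tool clear, the lever tip is within about a pixel of where a joint angle of 0.97 puts it, which only roughly separates 0.94 from 1.0. The pad is on the middle of the cap and both vials are where they were.

**Disagreement:** The top camera put the jar about 4 mm short of my fitted nest in x. The pad hid part of the cap in that view, and the two cameras differ by about 4 mm in the platform's position. I relied on the force and the visible contact with both posts instead.

**Not measured:** I could not measure the pad's force on the cap. I did not re-check the dish, forceps and small jar at the end, but the arm did not go near them.

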